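# Stop the jar filler, clear its outfeed and reset the stop

### The job

Press the red mushroom stop button all the way down until it stays down, so that the filler cannot cycle; then, with the stop still down, take the two finished jars off the steel outfeed plate and set each one gently, upright, on the floor of the tray of its lid's colour (blue in blue, orange in orange). When both jars are in, twist the mushroom clockwise until it unlatches, and let go so that it stands fully up again. Leave everything else where it is.

Things in the scene. Friction and masses are not known exactly. Their poses are not given: they have to be found in the camera images.
- stop_top (a point): Centre of the top face of the red mushroom head of the stop button: a round head 54 mm across and 24 mm thick with white arrows on top, on a thin stem above a yellow box 74 x 74 mm, 60 mm tall, fixed on the table. With the button up the top face is 102 mm above the table and the gap between head and box is 18 mm; latched down, 94 mm and 10 mm. z up.
- stop_push (a joint): How far the mushroom is pressed, m: 0 up, 0.008 latched down. About 7 N pushes it over the halfway point, whence it snaps down and stays. Twisting lifts it again.
- stop_twist (a joint): How far the mushroom head is turned clockwise seen from above, rad: 0 at rest, end stop at 1.05; a light spring turns it back when let go. Turning it lifts the latched head by 8 mm over about 1 rad (the latch lets go at about 0.4 rad), so a firm grip should rise with it.
- jar_blue: Closed cosmetic jar, finished, standing on the outfeed plate: black body 54 mm across and 53 mm tall with a lid in blue, 58 mm across and 22 mm tall, 75 mm in all, about 0.15 kg. Origin: centre of its underside, z up.
- jar_orange: Closed cosmetic jar, finished, standing on the outfeed plate: black body 54 mm across and 53 mm tall with a lid in orange, 58 mm across and 22 mm tall, 75 mm in all, about 0.15 kg. Origin: centre of its underside, z up.
- outfeed: Steel outfeed plate, fixed, 160 mm (x) x 260 mm (y), 10 mm thick. Origin: centre of its underside, on the table.
- tray_blue_in (a point): Open blue plastic tray for the blue-lidded jar, fixed on the table: 140 x 140 mm outside, walls 4 mm thick and 30 mm tall. This point: centre of the inner floor (4 mm above the table); axes x and y along its sides, z up.
- tray_orange_in (a point): Open orange plastic tray for the orange-lidded jar, fixed on the table: 140 x 140 mm outside, walls 4 mm thick and 30 mm tall. This point: centre of the inner floor (4 mm above the table); axes x and y along its sides, z up.
- stop_box: The yellow box under the mushroom, 74 x 74 x 60 mm, fixed. Origin: centre of its underside, on the table.
- jar_white: Closed cosmetic jar, a reference sample standing on the table, to be left alone: black body 54 mm across and 53 mm tall with a lid in white, 58 mm across and 22 mm tall, 75 mm in all, about 0.15 kg. Origin: centre of its underside, z up.
- open_jar: Empty open black jar under the filler's nozzle, 58 mm across, 55 mm tall, its underside 50 mm above the table. The beige filler, 455 mm tall, stands behind it to -y from 70 mm beyond the jar on. Origin: underside centre. Leave alone.
- beaker: Glass beaker, 70 mm across, 90 mm tall. Origin: underside centre. Leave alone.
- wrench: Steel wrench lying flat, 160 mm long along its x. Leave alone.
- lid_stack: Two stacked white lids, 60 mm across, 42 mm tall. Origin: underside centre. Leave alone.
- spray: Bottle with blue cap, 60 mm across, 160 mm tall. Origin: underside centre. Leave alone.
- tray_blue: The same blue tray; origin: centre of its underside.
- tray_orange: The same orange tray; origin: centre of its underside.

How it is judged (in metres and radians):
On the way, in this order (a step that is already met when the one before it is completed fails the run):
1. the mushroom is pressed and stays down (more than 6 mm) with the fingers off it, before either jar is moved (15 mm) (value of joint stop_push above 0.006 m and contact force between the fingers and stop_box below 0.1 N and distance of each of jar_blue, jar_orange from where it was at the start of the episode below 0.015 m), for 0.2 s.
2. both jars stand upright and released in the trays of their colours, the stop still down (value of joint stop_push above 0.006 m and value of joint stop_twist below 0.2 rad and x of jar_blue in the frame of tray_blue_in between -0.045 and 0.045 m and y of jar_blue in the frame of tray_blue_in between -0.045 and 0.045 m and z of jar_blue in the frame of tray_blue_in below 0.006 m and angle between each of jar_blue, jar_orange's own z axis and vertical below 0.12 rad and linear speed of each of jar_blue, jar_orange below 0.03 m/s and contact force between the fingers and jar_blue below 0.1 N and x of jar_orange in the frame of tray_orange_in between -0.045 and 0.045 m and y of jar_orange in the frame of tray_orange_in between -0.045 and 0.045 m and z of jar_orange in the frame of tray_orange_in below 0.006 m and contact force between the fingers and jar_orange below 0.1 N), for 0.2 s.
3. the mushroom is twisted clockwise by more than 0.35 rad, the jars still in their trays (value of joint stop_twist above 0.35 rad and x of jar_blue in the frame of tray_blue_in between -0.045 and 0.045 m and y of jar_blue in the frame of tray_blue_in between -0.045 and 0.045 m and z of jar_blue in the frame of tray_blue_in below 0.006 m and angle between each of jar_blue, jar_orange's own z axis and vertical below 0.12 rad and linear speed of each of jar_blue, jar_orange below 0.03 m/s and contact force between the fingers and jar_blue below 0.1 N and x of jar_orange in the frame of tray_orange_in between -0.045 and 0.045 m and y of jar_orange in the frame of tray_orange_in between -0.045 and 0.045 m and z of jar_orange in the frame of tray_orange_in below 0.006 m and contact force between the fingers and jar_orange below 0.1 N).
At the end, for the whole second after the job is handed in: The mushroom is up (within 1.5 mm) and turned back (within 0.15 rad); each lidded jar, blue and orange, stands on the floor of the tray of its colour (within 45 mm of its centre along each side, 6 mm of the floor, tilt under 0.12 rad), released and at rest (value of joint stop_push below 0.0015 m and value of joint stop_twist below 0.15 rad and x of jar_blue in the frame of tray_blue_in between -0.045 and 0.045 m and y of jar_blue in the frame of tray_blue_in between -0.045 and 0.045 m and z of jar_blue in the frame of tray_blue_in below 0.006 m and angle between each of jar_blue, jar_orange's own z axis and vertical below 0.12 rad and linear speed of each of jar_blue, jar_orange below 0.03 m/s and contact force between the fingers and jar_blue below 0.1 N and x of jar_orange in the frame of tray_orange_in between -0.045 and 0.045 m and y of jar_orange in the frame of tray_orange_in between -0.045 and 0.045 m and z of jar_orange in the frame of tray_orange_in below 0.006 m and contact force between the fingers and jar_orange below 0.1 N); the robot touches nothing.
It fails at once if a jar is lifted (base above 50 mm) while the stop is not down (less than 3 mm) (value of joint stop_push below 0.003 m and height (world z) of any of jar_blue, jar_orange above 0.05 m).
It fails at once if a jar is let go more than 15 mm above its tray's floor (dropped) ((horizontal distance between jar_blue and tray_blue_in below 0.09 m and z of jar_blue in the frame of tray_blue_in above 0.015 m and angle between jar_blue's own z axis and vertical below 0.5 rad and contact force between the fingers and jar_blue below 0.05 N) or (horizontal distance between jar_blue and tray_orange_in below 0.09 m and z of jar_blue in the frame of tray_orange_in above 0.015 m and angle between jar_blue's own z axis and vertical below 0.5 rad and contact force between the fingers and jar_blue below 0.05 N) or (horizontal distance between jar_orange and tray_blue_in below 0.09 m and z of jar_orange in the frame of tray_blue_in above 0.015 m and angle between jar_orange's own z axis and vertical below 0.5 rad and contact force between the fingers and jar_orange below 0.05 N) or (horizontal distance between jar_orange and tray_orange_in below 0.09 m and z of jar_orange in the frame of tray_orange_in above 0.015 m and angle between jar_orange's own z axis and vertical below 0.5 rad and contact force between the fingers and jar_orange below 0.05 N)).
It fails at once if a jar hits or is pressed on a tray with more than 60 N (rammed) (contact force between any of jar_blue, jar_orange and tray_blue above 60 N or contact force between any of jar_blue, jar_orange and tray_orange above 60 N).
It fails at once if the white-lidded jar, open jar, beaker, wrench, lids or spray bottle is moved more than 30 mm (distance of any of jar_white, open_jar, beaker, wrench, lid_stack, spray from where it was at the start of the episode above 0.03 m).
It also fails if it takes over 72 s, if anything falls off the work surface, if the arm or the gripper's body presses on something with over 40 N, if the wrist force passes 120 N, or if a joint passes its speed limit or range.

### The arm

A 6-joint arm with a two-finger parallel gripper is mounted at the origin on the work surface. World frame = base frame: x ahead of the robot, y to its left, z up, the work surface at z = 0. Lengths are in mm, angles in rad, forces in N, time in s.
With the tool pointing down it reaches from about 400 to 925 mm from the base axis. Payload 12.5 kg.
Tool frame: the origin (TCP) lies on the centre line of the jaws, within the pads' length; the fingertips stand 8 mm ahead of it and the grasp point (between the pads) lies 11 mm behind it; z points along the fingers, x is the direction in which the jaws open and shut, and the axes are right-handed (so a half turn about z gives the same grasp; the last joint's range is limited). The gripper opens to 95 mm and grips with 3 to 60 N. Pads are 20 mm wide; open, the fingers measure 119 mm over their backs; the gripper's body (75 mm by 180 mm) begins 59 mm behind the grasp point.
Start: joints at [1.213, 0.491, 1.559, -0, 1.092, -0.106], TCP at [155.699, 605.313, 222.661] pointing down, gripper open.
Joint ranges: [-3.1, 3.1], [-0.84, 2.19], [0.05, 2.79], [-1.13, 4.28], [0.06, 2.93], [-2.69, 2.69]. Speed limits (rad/s): [2.22, 2.22, 2.79, 3.14, 3.14, 3.14].

### API

Orientations are given as [roll, pitch, yaw] about the fixed x, y, z axes, in that order (R = Rz(yaw) Ry(pitch) Rx(roll)).
In Python, from cell import env gives the robot as it stands. The module is installed in compiled form; this text tells all that it offers.
- The arm moves only by the tool send_rows, never from a script. Its argument "moves" is a list that holds one entry, the list of rows, each a list of 6 numbers: the shift along the tool's x, y, z as a fraction of full scale, then the turn, a rotation vector about the tool's x, y, z as a fraction of full scale. A call has 1 to 12 rows; each row is the pose to reach, as a shift and turn from the pose commanded when the call began, along the tool's axes at that moment; what a row does not reach only later rows make up. Full scale, the value 1, is 0.3 m for a shift and 90 degrees for a turn. A row lasts 1/12 s, in which the tool goes at most 41.7 mm and 7.16 degrees, less where a joint would pass 70% of its speed; a pose out of reach is approached as far as the arm can. A call with a number of a shift or a turn outside -1 to 1 is refused whole. A call with a gripper value outside its range is refused whole. "grip" is the gripper's target within -1 to 1 (shut at 1, half-way at 0, fully open at -1), set as the call begins (left out, the last holds). The fingers move at their own pace and stop on an object; the grip force is fixed at half the most. Time passes only in rows, so rows that repeat a pose let the fingers close. It gives the time, the measured TCP pose, the force and the opening at its end, in the units of the state.
- env.state(): the state, without advancing time (a new reading comes with each control period).
- env.read_camera(name): name is "side" or "top" or "wrist"; returns a dict with "image" (400x640x3 uint8, red, green, blue), "mtx" (3x3 intrinsics, pixels), "distortion" ([k1, k2, p1, p2, k3] as OpenCV has them; the pictures are not rectified), "T" (4x4, takes a point from camera to world coordinates); the wrist camera has in their place "mount" (4x4, takes a point from camera to tool coordinates, whose origin is the TCP and whose axes are the tool frame's). Camera axes: x right, y up, looking along -z (the intrinsics and any distortion apply to the point x, -y, -z); pixel columns grow to the right and rows downward; lengths in mm; the calibration is good to about 2 mm. A picture is of the moment at which its call begins: read the wrist's pose just before it. There is no depth.
- env.job_done(): hands the job in, once; it reports no verdict.
Trained networks look in the newest picture that a camera, given by its name, has taken for a name from the list of things; names that differ only in an ending like _2 or _b are one class to them, and where a whole thing is asked for, a point or a joint stands for the part that bears it (a point fixed in the world has none). Each returns a list of dicts, best first, with "confidence" (0 to 1); they miss things now and then, are a little off and sometimes report something else, mostly with a low value. They report only what shows in the picture. A call takes as long as a camera call.
- env.look_for(camera, thing): "xy" ([column, row] in pixels, amid what is visible of it).
- env.outline_of(camera, thing): "region" (400x640 bool, what is visible of it) and "xy" ([column, row] in pixels, amid what is visible of it).
The state is a dict: "t": time; "joints": joint angles; "qvel": joint speeds; "tau": joint torques, N m; "eef_pos": TCP position; "tcp_rot": TCP orientation; "ft_force": force on the tool from outside, world axes, zero at the start; "moment": the same for the moment, N m; "opening": opening from 0.0 (shut) to 1.0 (fully open).
Only numpy, scipy, OpenCV 4.12 (cv2) and the standard library are available. Lean on these libraries where they do the work, as an engineer would, in place of code of your own. Each camera call takes 0.05 s, during which the arm holds its last target. There are 200 camera calls.

## Working session

There is one attempt and no reset: what is moved stays moved. The work goes in short steps, Python scripts to look and compute and a tool call to move; the robot and the scene stay as the last step left them, time stands still between calls to the robot, and variables do not carry over. Pictures are saved under pics/ and viewed, about 8 in all and at most 12, crops included, and the job is handed in when it is done.

Besides the shell and the picture viewer there is one more tool, called after "Request:" in YAML: its name, and indented under it one key for each argument. send_rows: Moves the arm, as the interface text tells. Its arguments: {"type":"object","properties":{"moves":{"type":"array","items":{"type":"array","items":{"type":"array","items":{"type":"number"}}}},"grip":{"type":"number"}},"required":["moves"]}

```bash
mkdir -p pics; cat > h.py <<'E'
import numpy as np, cv2
from cell import env
def ray(c,uv,T=None):
    T=np.array(c["T"]) if T is None else T
    p=cv2.undistortPoints(np.array([[uv]],float),np.array(c["mtx"],float),np.array(c["distortion"],float))[0,0]
    d=T[:3,:3]@np.array([p[0],-p[1],-1.0]); return T[:3,3],d
def atz(c,uv,z,T=None):
    o,d=ray(c,uv,T); return o+d*(z-o[2])/d[2]
def save(n,im): cv2.imwrite("pics/"+n,im[:,:,::-1])
E
python3 - <<'E'
from h import *
s=env.state(); print(s)
H=dict(stop_top=102,jar_blue=40,jar_orange=40,jar_white=40,tray_blue=15,tray_orange=15,outfeed=10,open_jar=80,beaker=45,wrench=3,lid_stack=21,spray=80)
for cam in("top","side"):
    c=env.read_camera(cam); save(cam+"0.png",c["image"]); print(cam,np.round(c["T"],3).tolist(),np.round(c["mtx"],1).tolist())
    for k,z in H.items():
        for r in env.look_for(cam,k)[:2]: print(k,np.round(r["confidence"],2),np.round(r["xy"],1),np.round(atz(c,r["xy"],z),0))
E
```

```text
{'t': 0.0, 'joints': array([ 1.21338550e+00,  4.91558354e-01,  1.55943005e+00, -3.61403600e-06,
        1.09170010e+00, -1.05604773e-01]), 'qvel': array([-0.00025991,  0.00052917, -0.00077125,  0.00030831, -0.00152231,
        0.00017313]), 'tau': array([-2.89218202e-03, -6.12637353e+01, -2.58177620e+01,  6.91901240e-02,
        4.83259920e-02, -1.25395986e-04]), 'eef_pos': array([155.62317458, 605.08198267, 222.06917413]), 'tcp_rot': array([-3.14148033e+00,  1.09008504e-03,  1.31899200e+00]), 'ft_force': array([-0.34251578,  0.94581871, -0.20369773]), 'moment': array([-0.00489849, -0.03240209, -0.03895815]), 'opening': 1.0023578383313507}
top [[0.007, 0.975, -0.221, 266.755], [-1.0, 0.007, -0.004, 12.958], [-0.002, 0.221, 0.975, 1409.772], [0.0, 0.0, 0.0, 1.0]] [[495.5, 0.0, 319.6], [0.0, 495.5, 197.9], [0.0, 0.0, 1.0]]
stop_top 0.53 [308.  223.5] [492.  49. 102.]
jar_blue 0.82 [391.3 189.1] [ 603. -185.   40.]
jar_orange 0.76 [440.3 194.3] [ 589. -324.   40.]
jar_white 0.76 [341.8 143.6] [739. -45.  40.]
tray_blue 0.96 [236.1 257.4] [409. 252.  15.]
tray_orange 0.56 [227.  194.7] [
[... 550 characters left out ...]
 25. 102.]
jar_blue 0.7 [345.4 255.4] [ 595. -181.   40.]
jar_orange 0.82 [359.  291.7] [ 597. -297.   40.]
jar_orange 0.25 [311.  161.3] [592. 250.  40.]
jar_white 0.83 [380.4 209.9] [740. -34.  40.]
tray_blue 0.63 [258.9 174.5] [413. 250.  15.]
tray_orange 0.64 [257.6 174.2] [409. 252.  15.]
tray_orange 0.56 [308.5 159.4] [592. 299.  15.]
outfeed 0.74 [340.3 294.5] [ 558. -274.   10.]
beaker 0.92 [370.5 179.2] [754. 105.  45.]
beaker 0.49 [312.1 163.5] [591. 230.  45.]
wrench 0.64 [350.5 156.8] [745. 298.   3.]
lid_stack 0.69 [262.6 302.8] [ 371. -265.   21.]
lid_stack 0.65 [379.7 209.5] [747. -13.  21.]
spray 0.71 [292.1 126.6] [557. 425.  80.]
spray 0.32 [360.5 289.4] [ 591. -319.   80.]
```

View pics/top0.png

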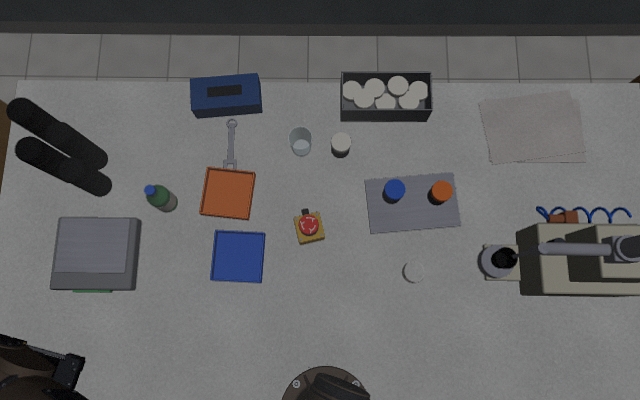

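View pics/side0.png

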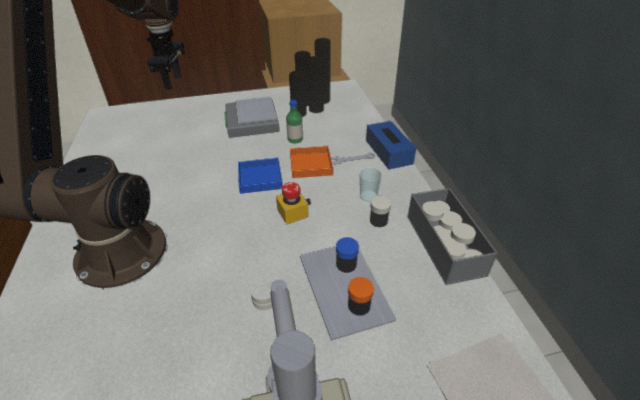

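Top view: stop at (308,224), jars blue (394,189) and orange (441,191), trays blue (238,257) and orange (228,194), wrench just behind the orange tray, filler at right. The side view agrees. Next I refine by fitting projected shapes to colour masks.

```bash
cat >> h.py <<'E'
from scipy.optimize import minimize
def proj(c,P,T=None):
    T=np.array(c["T"]) if T is None else T
    q=(np.asarray(P,float)-T[:3,3])@T[:3,:3]; q=q*[1,-1,-1]
    return cv2.projectPoints(q,np.zeros(3),np.zeros(3),np.array(c["mtx"],float),np.array(c["distortion"],float))[0][:,0]
def cyl(r,z0,z1):
    a=np.linspace(0,2*np.pi,40,endpoint=False); return np.array([[r*np.cos(t),r*np.sin(t),z] for z in(z0,z1) for t in a])
def box(w,z0,z1): return np.array([[sx*w/2,sy*w/2,z] for z in(z0,z1) for sx,sy in((1,1),(1,-1),(-1,1),(-1,-1))])
def cmask(im,col,xy,R):
    h=cv2.cvtColor(im,cv2.COLOR_RGB2HSV).astype(int); H,S,V=h[...,0],h[...,1],h[...,2]
    m={"blue":(H>105)&(H<130)&(S>130)&(V>50),"orange":(H>3)&(H<16)&(S>150)&(V>80),"red":((H<5)|(H>172))&(S>140)&(V>70),"yellow":(H>17)&(H<32)&(S>130)&(V>70)}[col].astype(np.uint8)
    w=np.zeros_like(m); cv2.circle(w,(int(xy[0]),int(xy[1])),R,1,-1); m*=w
    n,l,s,_=cv2.connectedComponentsWithStats(m)
    m=(l==1+s[1:,4].argmax()).astype(np.uint8)
    return cv2.convexHull(cv2.findNonZero(m)).reshape(-1,2)
def mom(h):
    m=cv2.moments(h.astype(np.float32).reshape(-1,1,2)); a=m["m00"]
    return np.array([m["m10"]/a,m["m01"]/a]),a
def fit(c,hull,pts,x0,T=None):
    t,a=mom(hull)
    f=lambda p:((mom(cv2.convexHull(proj(c,pts+[p[0],p[1],0],T).astype(np.float32)))[0]-t)**2).sum()
    r=minimize(f,x0[:2],method="Nelder-Mead",options=dict(xatol=.05,fatol=1e-6))
    return r.x, a/mom(cv2.convexHull(proj(c,pts+[*r.x,0],T).astype(np.float32)))[1]
E
python3 - <<'E'
from h import *
items=dict(blue=("blue",cyl(29,63,85),(600,-185),22,68),orange=("orange",cyl(29,63,85),(592,-310),22,68),red=("red",cyl(27,78,102),(490,45),22,90),
 yellow=("yellow",box(74,0,60),(490,45),30,40),tb=("blue",box(140,0,30),(410,250),50,15),to=("orange",box(140,0,30),(590,285),50,15))
for cam in("top","side"):
    c=env.read_camera(cam)
    for k,(col,pts,x0,R,z) in items.items():
        try:
            uv=proj(c,[[*x0,z]])[0]; h=cmask(c["image"],col,uv,R); p,ar=fit(c,h,pts,x0)
            ex=""
            if k in("tb","to","yellow"):
                zz={"yellow":60}.get(k,30); ex=cv2.minAreaRect(np.array([atz(c,q,zz)[:2] for q in h],np.float32))
            print(cam,k,np.round(p,1),"area ratio %.2f"%ar,ex)
        except Exception as e: print(cam,k,e)
    r=env.outline_of(cam,"outfeed")[0]; h=cv2.convexHull(cv2.findNonZero(r["region"].astype(np.uint8))).reshape(-1,2)
    print("outfeed",cv2.minAreaRect(np.array([atz(c,q,10)[:2] for q in h],np.float32)))
E
```

```text
top blue [ 595.3 -189.1] area ratio 0.81 
top orange [ 592.  -319.2] area ratio 0.76 
top red [492.   48.4] area ratio 0.80 
top yellow [492.9  47.2] area ratio 0.81 ((488.842529296875, 47.175514221191406), (71.4090576171875, 70.80436706542969), 13.847944259643555)
top tb [413.1 247.2] area ratio 0.96 ((412.32818603515625, 245.39028930664062), (141.27896118164062, 138.24192810058594), 87.47002410888672)
top to [595.5 285.2] area ratio 0.92 ((592.7233276367188, 282.9099426269531), (142.2011260986328, 137.17581176757812), 83.9446029663086)
outfeed ((572.952392578125, -247.610595703125), (160.73153686523438, 260.5621643066406), 5.628371715545654)
side blue [ 595.6 -186.5] area ratio 0.82 
side orange [ 592.5 -315.6] area ratio 0.85 
side red [492.7  49.8] area ratio 0.72 
side yellow [492.5  45.7] area ratio 0.83 ((491.1825866699219, 10.20479965209961), (122.91368865966797, 85.51579284667969), 86.96680450439453)
side tb [413.9 248.6] area ratio 0.90 ((413.8299255371094, 229.85702514648438), (169.83409118652344, 135.46005249023438), 87.68830871582031)
side to [595.6 287.4] area ratio 0.87 ((593.13818359375, 267.7860107421875), (169.6228485107422, 134.4058380126953), 84.19678497314453)
outfeed ((574.0269165039062, -249.1770782470703), (161.81195068359375, 267.4652404785156), 5.206968307495117)
```

Both cameras agree within 4 mm: blue jar (595.5,-188), orange (592,-317.5), stop (492.3,48.8), blue tray (413.5,248), orange tray (595.5,286). Next I move over the stop with the fingers shut.

Request:
send_rows:
  moves:
    - [[-0.76,0.77,0.1,0,0,0],[-0.76,0.77,0.1,0,0,0],[-0.76,0.77,0.1,0,0,0],[-0.76,0.77,0.1,0,0,0],[-0.76,0.77,0.1,0,0,0],[-0.76,0.77,0.1,0,0,0],[-0.76,0.77,0.1,0,0,0],[-0.76,0.77,0.1,0,0,0],[-0.76,0.77,0.1,0,0,0],[-0.76,0.77,0.1,0,0,0]]
  grip: 1

```text
t: 2.33
eef_pos: [323.5, 325.9, 192.8]
tcp_rot: [3.142, -0.0, 1.315]
ft_force: [0.2, 0.4, 0.1]
opening: 0.357
```

```bash
cat > to.py <<'E'
import sys
from h import *
from scipy.spatial.transform import Rotation as Ro
# usage: to.py x y z  -> fractions in tool axes and rows needed
s=env.state(); R=Ro.from_euler("xyz",s["tcp_rot"]).as_matrix()
d=np.array([float(v) for v in sys.argv[1:4]])-s["eef_pos"]; f=R.T@d/300
print("t %.2f"%s["t"],np.round(s["eef_pos"],1),np.round(s["tcp_rot"],3),"F",np.round(s["ft_force"],1),"open %.3f"%s["opening"],"q6 %.2f"%s["joints"][5])
print("frac",np.round(f,3),"rows",np.linalg.norm(d)/41.7)
E
python3 to.py 492.3 48.8 140
```

```text
t 2.33 [323.5 325.9 192.8] [ 3.142 -0.     1.315] F [0.2 0.4 0.1] open 0.357 q6 -0.67
frac [-0.752  0.778  0.176] rows 7.883488372236741
```

Request:
send_rows:
  moves:
    - [[-0.752,0.778,0.17,0,0,0],[-0.752,0.778,0.17,0,0,0],[-0.752,0.778,0.17,0,0,0],[-0.752,0.778,0.17,0,0,0],[-0.752,0.778,0.17,0,0,0],[-0.752,0.778,0.17,0,0,0],[-0.752,0.778,0.17,0,0,0],[-0.752,0.778,0.17,0,0,0],[-0.752,0.778,0.17,0,0,0],[-0.752,0.778,0.17,0,0,0],[-0.752,0.778,0.17,0,0,0]]
  grip: 1

```text
t: 3.25
eef_pos: [492.2, 51.4, 141.5]
tcp_rot: [-3.141, -0.0, 1.32]
ft_force: [-0.0, -0.5, -0.4]
opening: 0.002
```

```bash
python3 to.py 492.3 48.8 102; python3 -c "
from h import *
c=env.read_camera('wrist');save('w1.png',c['image']);print(np.round(c['mount'],3).tolist())"
```

```text
t 3.25 [492.2  51.4 141.5] [-3.141 -0.     1.32 ] F [-0.  -0.5 -0.4] open 0.002 q6 -1.35
frac [-0.008  0.003  0.132] rows 0.9501216593582834
[[1.0, -0.0, 0.0, 0.586], [-0.0, -0.957, -0.291, -82.166], [0.0, 0.291, -0.957, -161.886], [0.0, 0.0, 0.0, 1.0]]
```

View pics/w1.png

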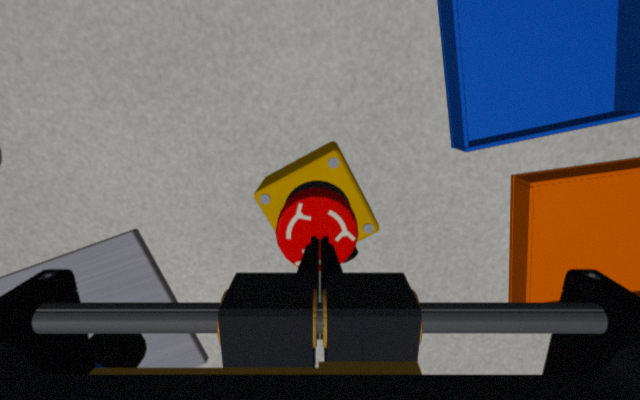

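The wrist view shows the shut fingertips at (320,240), over the red head centred at (317,232). Pressing now.

Request:
send_rows:
  moves:
    - [[-0.008,0.003,0.06,0,0,0],[-0.008,0.003,0.09,0,0,0],[-0.008,0.003,0.105,0,0,0],[-0.008,0.003,0.115,0,0,0],[-0.008,0.003,0.122,0,0,0],[-0.008,0.003,0.128,0,0,0],[-0.008,0.003,0.132,0,0,0],[-0.008,0.003,0.135,0,0,0],[-0.008,0.003,0.135,0,0,0]]

```text
t: 4.05
eef_pos: [493.0, 47.8, 102.0]
tcp_rot: [3.14, -0.0, 1.319]
ft_force: [-3.5, 1.5, 11.0]
opening: 0.009
```

```bash
python3 to.py 492.3 48.8 230
```

```text
t 4.05 [493.   47.8 102. ] [ 3.14  -0.     1.319] F [-3.5  1.5 11. ] open 0.009 q6 -1.36
frac [ 0.003 -0.003 -0.427] rows 3.0691140263219703
```

Request:
send_rows:
  moves:
    - [[0,0,-0.1,0,0,0],[0,0,-0.4,0,0,0],[0,0,-0.4,0,0,0],[0,0,-0.4,0,0,0],[0,0,-0.4,0,0,0],[0,0,-0.4,0,0,0]]

```text
t: 4.55
eef_pos: [492.4, 47.7, 220.8]
tcp_rot: [3.141, -0.0, 1.319]
ft_force: [0.1, 0.1, 0.3]
opening: 0.004
```

```bash
python3 to.py 595.5 -188 150; python3 -c "
from h import *
for cam in('side',):
    c=env.read_camera(cam);save('s2.png',cv2.resize(c['image'][150:250,230:350],None,fx=5,fy=5,interpolation=cv2.INTER_CUBIC))
    uv=proj(c,[[492.5,48.5,90]])[0]
    h=cmask(c['image'],'red',uv,22)
    print('centroid now',mom(h)[0])
    for z in(102,94):print(z,mom(cv2.convexHull(proj(c,cyl(27,z-24,z)+[492.5,48.5,0]).astype(np.float32)))[0])
    o=cv2.imread('pics/side0.png')[:,:,::-1]; print('before',mom(cmask(o,'red',uv,22))[0])
"
```

```text
t 4.55 [492.4  47.7 220.8] [ 3.141 -0.     1.319] F [0.1 0.1 0.3] open 0.004 q6 -1.36
frac [-0.675  0.528  0.236] rows 6.399606859472435
centroid now [290.96565183 192.980484  ]
102 [290.71033077 190.98817081]
94 [290.85979865 193.12788654]
before [290.75078616 190.69654088]
```

View pics/s2.png

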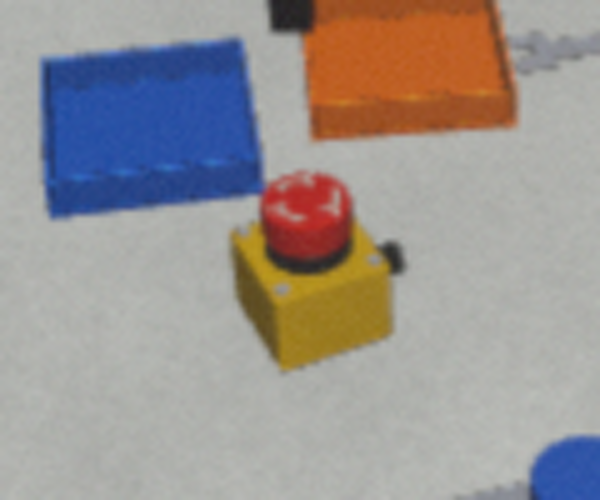

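The head dropped 2.2 px in the side view, which matches the latched height of 94 mm. On to the blue jar, opening the gripper.

Request:
send_rows:
  moves:
    - [[-0.675,0.528,0.236,0,0,0],[-0.675,0.528,0.236,0,0,0],[-0.675,0.528,0.236,0,0,0],[-0.675,0.528,0.236,0,0,0],[-0.675,0.528,0.236,0,0,0],[-0.675,0.528,0.236,0,0,0],[-0.675,0.528,0.236,0,0,0],[-0.675,0.528,0.236,0,0,0],[-0.675,0.528,0.236,0,0,0],[-0.675,0.528,0.236,0,0,0],[-0.675,0.528,0.236,0,0,0],[-0.675,0.528,0.236,0,0,0]]
  grip: -1

```text
t: 5.6
eef_pos: [595.5, -186.5, 150.8]
tcp_rot: [3.141, -0.0, 1.32]
ft_force: [-0.7, 0.8, -0.1]
opening: 0.792
```

```bash
cat > wr.py <<'E'
import sys
from h import *
from scipy.spatial.transform import Rotation as Ro
# wr.py colour x y zlo zhi r : refine a cylinder's xy with the wrist camera
col=sys.argv[1]; x,y,z0,z1,r=map(float,sys.argv[2:7])
s=env.state(); c=env.read_camera("wrist"); B=np.eye(4); B[:3,:3]=Ro.from_euler("xyz",s["tcp_rot"]).as_matrix(); B[:3,3]=s["eef_pos"]
T=B@np.array(c["mount"]); uv=proj(c,[[x,y,z1]],T)[0]
save(sys.argv[7],c["image"])
h=cmask(c["image"],col,uv,120); print("uv",uv,"hull",h.min(0),h.max(0),fit(c,h,cyl(r,z0,z1),(x,y),T))
E
python3 to.py 595.5 -188 64; python3 wr.py blue 595.5 -188 63 85 29 w3.png
```

```text
t 5.60 [ 595.5 -186.5  150.8] [ 3.141 -0.     1.32 ] F [-0.7  0.8 -0.1] open 0.792 q6 -1.73
frac [-0.005  0.001  0.289] rows 2.081731249230133
uv [316.64338908 219.62519789] hull [279 176] [358 255] (array([ 596.14528277, -187.00041078]), 0.9323438988097931)
```

View pics/w3.png

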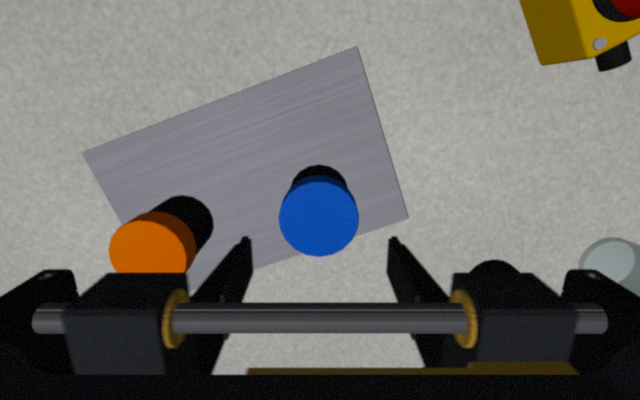

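The wrist view shows the blue lid at (318,215) centred between the fingers, fit (596,-187). Descending and gripping.

Request:
send_rows:
  moves:
    - [[-0.001,0.002,0.1,0,0,0],[-0.001,0.002,0.18,0,0,0],[-0.001,0.002,0.24,0,0,0],[-0.001,0.002,0.27,0,0,0],[-0.001,0.002,0.289,0,0,0],[-0.001,0.002,0.289,0,0,0]]
  grip: -1

```text
t: 6.15
eef_pos: [596.1, -187.9, 63.2]
tcp_rot: [-3.141, -0.0, 1.319]
ft_force: [-0.1, -0.3, 0.1]
opening: 1.003
```

Request:
send_rows:
  moves:
    - [[0,0,0,0,0,0],[0,0,0,0,0,0],[0,0,0,0,0,0],[0,0,0,0,0,0],[0,0,0,0,0,0],[0,0,0,0,0,0],[0,0,0,0,0,0],[0,0,0,0,0,0],[0,0,0,0,0,0],[0,0,0,0,0,0],[0,0,0,0,0,0],[0,0,0,0,0,0]]
  grip: 1

```text
t: 7.15
eef_pos: [596.3, -188.3, 63.8]
tcp_rot: [3.141, -0.0, 1.319]
ft_force: [-0.3, 1.2, 4.4]
opening: 0.604
```

Request:
send_rows:
  moves:
    - [[0,0,-0.05,0,0,0],[0,0,-0.15,0,0,0],[0,0,-0.28,0,0,0],[0,0,-0.4,0,0,0],[0,0,-0.5,0,0,0],[0,0,-0.55,0,0,0],[0,0,-0.55,0,0,0]]

```text
t: 7.73
eef_pos: [597.1, -188.6, 232.0]
tcp_rot: [3.136, 0.001, 1.319]
ft_force: [-0.5, 0.2, -1.5]
opening: 0.607
```

```bash
python3 to.py 413.5 248 230
```

```text
t 7.73 [ 597.1 -188.6  232. ] [3.136e+00 1.000e-03 1.319e+00] F [-0.5  0.2 -1.5] open 0.607 q6 -1.73
frac [ 1.257e+00 -9.550e-01  1.000e-03] rows 11.35903210829641
```

Request:
send_rows:
  moves:
    - [[0.1,-0.08,0,0,0,0],[0.2,-0.15,0,0,0,0],[0.3,-0.23,0,0,0,0],[0.4,-0.305,0,0,0,0],[0.5,-0.38,0,0,0,0],[0.6,-0.456,0,0,0,0],[0.7,-0.532,0,0,0,0],[0.8,-0.608,0,0,0,0],[0.8,-0.608,0,0,0,0]]

```text
t: 8.48
eef_pos: [476.1, 93.8, 227.3]
tcp_rot: [-3.138, -0.0, 1.322]
ft_force: [0.8, -0.7, -0.7]
opening: 0.609
```

Request:
send_rows:
  moves:
    - [[0.1,-0.08,0,0,0,0],[0.2,-0.15,0,0,0,0],[0.3,-0.23,0,0,0,0],[0.4,-0.305,0,0,0,0],[0.457,-0.347,0,0,0,0],[0.457,-0.347,0.1,0,0,0],[0.457,-0.347,0.2,0,0,0],[0.457,-0.347,0.3,0,0,0],[0.457,-0.347,0.4,0,0,0],[0.457,-0.347,0.45,0,0,0],[0.457,-0.347,0.45,0,0,0]]

```text
t: 9.4
eef_pos: [410.8, 247.3, 89.8]
tcp_rot: [-3.136, 0.004, 1.319]
ft_force: [0.2, -0.3, -0.7]
opening: 0.605
```

```bash
python3 to.py 413.5 248 58.5; python3 -c "
from h import *
for cam in('top','side'):
    c=env.read_camera(cam);print(c['image'].shape);save('b4%s.png'%cam,cv2.resize(c['image'][150:300,180:330] if cam=='top' else c['image'][120:240,190:340],None,fx=4,fy=4))
a=cv2.imread('pics/b4top.png');b=cv2.imread('pics/b4side.png');b=cv2.copyMakeBorder(b,0,a.shape[0]-b.shape[0],0,0,0);cv2.imwrite('pics/b4.png',cv2.resize(np.hstack([a,b]),(800,400)))"
```

```text
t 9.40 [410.8 247.3  89.8] [-3.136  0.004  1.319] F [ 0.2 -0.3 -0.7] open 0.605 q6 -0.91
frac [0.005 0.009 0.104] rows 0.7530736266074286
(400, 640, 3)
(400, 640, 3)
```

View pics/b4.png

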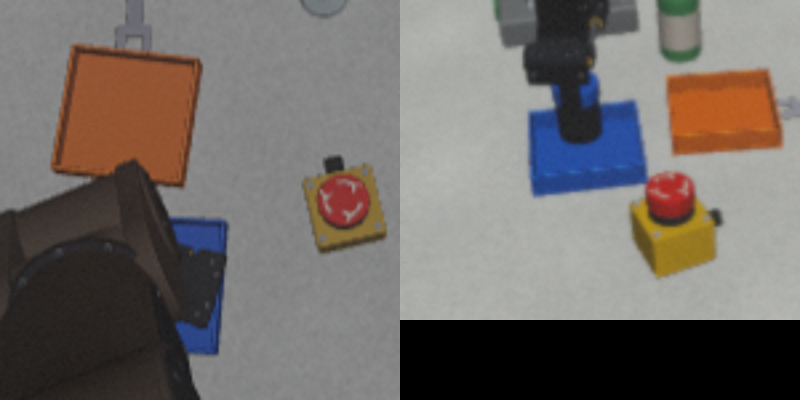

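The blue jar hangs upright over the blue tray, side crop (580,110), and the stop is still down. Lowering slowly.

Request:
send_rows:
  moves:
    - [[0.005,0.009,0.03,0,0,0],[0.005,0.009,0.06,0,0,0],[0.005,0.009,0.08,0,0,0],[0.005,0.009,0.09,0,0,0],[0.005,0.009,0.097,0,0,0],[0.005,0.009,0.102,0,0,0],[0.005,0.009,0.106,0,0,0],[0.005,0.009,0.108,0,0,0],[0.005,0.009,0.108,0,0,0]]

```text
t: 10.25
eef_pos: [415.7, 249.2, 61.3]
tcp_rot: [3.141, -0.0, 1.319]
ft_force: [0.7, -0.7, -0.6]
opening: 0.605
```

Request:
send_rows:
  moves:
    - [[0,0,0.004,0,0,0],[0,0,0.007,0,0,0],[0,0,0.009,0,0,0],[0,0,0.011,0,0,0],[0,0,0.012,0,0,0],[0,0,0.012,0,0,0]]

```text
t: 10.75
eef_pos: [415.7, 249.1, 57.8]
tcp_rot: [3.141, -0.0, 1.319]
ft_force: [-0.5, 0.2, 2.4]
opening: 0.605
```

Contact felt (+2.4 N) at the expected height. Releasing.

Request:
send_rows:
  moves:
    - [[0,0,0,0,0,0],[0,0,0,0,0,0],[0,0,0,0,0,0],[0,0,0,0,0,0],[0,0,0,0,0,0],[0,0,0,0,0,0],[0,0,0,0,0,0],[0,0,0,0,0,0]]
  grip: -1

```text
t: 11.42
eef_pos: [415.7, 249.1, 57.6]
tcp_rot: [-3.142, -0.0, 1.319]
ft_force: [1.2, -0.1, -1.1]
opening: 0.998
```

Request:
send_rows:
  moves:
    - [[0,0,-0.05,0,0,0],[0,0,-0.15,0,0,0],[0,0,-0.28,0,0,0],[0,0,-0.4,0,0,0],[0,0,-0.45,0,0,0],[0,0,-0.45,0,0,0]]

```text
t: 11.92
eef_pos: [416.8, 249.7, 196.1]
tcp_rot: [3.137, -0.004, 1.319]
ft_force: [-0.8, -1.0, 0.0]
opening: 0.999
```

```bash
python3 to.py 592 -317.5 160; python3 wr.py blue 415.7 249 57 79 29 w5.png
```

```text
t 11.92 [416.8 249.7 196.1] [ 3.137 -0.004  1.319] F [-0.8 -1.   0. ] open 0.999 q6 -0.92
frac [-1.686  1.036  0.119] rows 14.26150686484391
uv [317.22131156 197.22627521] hull [231  97] [395 257] (array([400.06716518, 252.23762476]), 5.0216742994676595)
```

Request:
send_rows:
  moves:
    - [[-0.843,0.518,0,0,0,0],[-0.843,0.518,0,0,0,0],[-0.843,0.518,0,0,0,0],[-0.843,0.518,0,0,0,0],[-0.843,0.518,0,0,0,0],[-0.843,0.518,0,0,0,0],[-0.843,0.518,0,0,0,0],[-0.843,0.518,0,0,0,0]]

```text
t: 12.63
eef_pos: [504.3, -39.6, 191.0]
tcp_rot: [-3.141, 0.001, 1.315]
ft_force: [-0.5, -0.1, -0.4]
opening: 1.004
```

Request:
send_rows:
  moves:
    - [[-0.843,0.518,0.12,0,0,0],[-0.843,0.518,0.12,0,0,0],[-0.843,0.518,0.12,0,0,0],[-0.843,0.518,0.12,0,0,0],[-0.843,0.518,0.12,0,0,0],[-0.843,0.518,0.12,0,0,0],[-0.843,0.518,0.12,0,0,0],[-0.843,0.518,0.12,0,0,0],[-0.843,0.518,0.12,0,0,0],[-0.843,0.518,0.12,0,0,0]]

```text
t: 13.47
eef_pos: [589.9, -317.4, 154.7]
tcp_rot: [-3.139, -0.001, 1.318]
ft_force: [-0.8, 0.5, 0.6]
opening: 1.0
```

```bash
python3 wr.py orange 592 -317.5 63 85 29 w6.png; python3 to.py 592 -317.5 63.5; python3 -c "
from h import *
c=env.read_camera('top');save('t6.png',cv2.resize(c['image'][150:300,180:330],None,fx=4,fy=4))"
```

```text
uv [319.19105418 220.32915734] hull [283 182] [360 255] (array([ 593.98071038, -316.50426075]), 0.883703334939961)
t 13.52 [ 590.1 -316.8  155.5] [-3.139e+00 -1.000e-03  1.319e+00] F [ 0.6  0.7 -0.2] open 1.001 q6 -1.91
frac [-0.001  0.007  0.307] rows 2.206312378300052
```

View pics/t6.png

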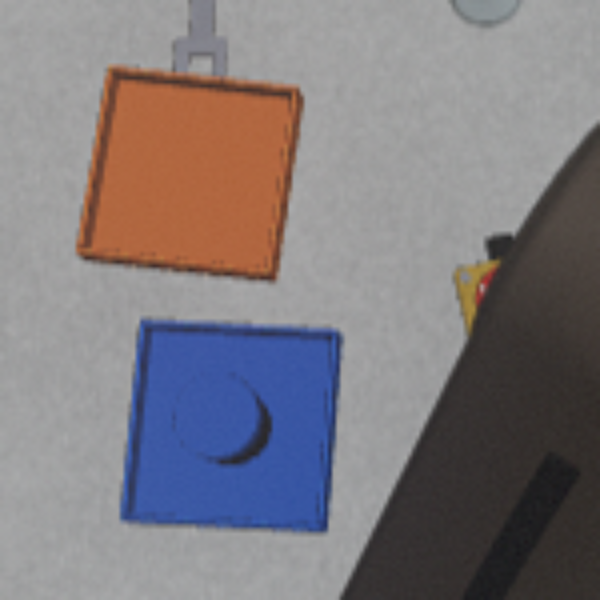

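The blue jar stands near the middle of the blue tray, at crop (220,415). Now gripping the orange jar.

Request:
send_rows:
  moves:
    - [[0.002,0.01,0.1,0,0,0],[0.002,0.01,0.18,0,0,0],[0.002,0.01,0.24,0,0,0],[0.002,0.01,0.28,0,0,0],[0.002,0.01,0.305,0,0,0],[0.002,0.01,0.305,0,0,0],[0.002,0.01,0.305,0,0,0]]
  grip: -1

```text
t: 14.15
eef_pos: [594.0, -318.0, 65.8]
tcp_rot: [3.141, 0.0, 1.319]
ft_force: [0.5, -1.0, 0.2]
opening: 0.997
```

Request:
send_rows:
  moves:
    - [[0,0,0,0,0,0],[0,0,0,0,0,0],[0,0,0,0,0,0],[0,0,0,0,0,0],[0,0,0,0,0,0],[0,0,0,0,0,0],[0,0,0,0,0,0],[0,0,0,0,0,0],[0,0,0,0,0,0],[0,0,0,0,0,0],[0,0,0,0,0,0],[0,0,0,0,0,0]]
  grip: 1

```text
t: 15.15
eef_pos: [593.8, -318.3, 65.2]
tcp_rot: [3.141, -0.0, 1.319]
ft_force: [0.1, 0.3, 2.9]
opening: 0.606
```

Request:
send_rows:
  moves:
    - [[0,0,-0.05,0,0,0],[0,0,-0.15,0,0,0],[0,0,-0.28,0,0,0],[0,0,-0.4,0,0,0],[0,0,-0.5,0,0,0],[0,0,-0.55,0,0,0],[0,0,-0.55,0,0,0]]

```text
t: 15.73
eef_pos: [594.5, -319.0, 233.8]
tcp_rot: [3.136, 0.002, 1.319]
ft_force: [0.3, -0.4, -1.9]
opening: 0.605
```

```bash
python3 to.py 595.5 286.3 230
```

```text
t 15.73 [ 594.5 -319.   233.8] [3.136e+00 2.000e-03 1.319e+00] F [ 0.3 -0.4 -1.9] open 0.605 q6 -1.91
frac [ 1.955 -0.499  0.006] rows 14.514840843545866
```

Request:
send_rows:
  moves:
    - [[0.1,-0.026,0,0,0,0],[0.22,-0.056,0,0,0,0],[0.34,-0.087,0,0,0,0],[0.46,-0.117,0,0,0,0],[0.58,-0.148,0,0,0,0],[0.7,-0.179,0,0,0,0],[0.82,-0.209,0,0,0,0],[0.94,-0.24,0,0,0,0],[0.978,-0.25,0,0,0,0]]

```text
t: 16.48
eef_pos: [593.1, -11.3, 228.3]
tcp_rot: [-3.139, -0.001, 1.322]
ft_force: [0.7, 0.5, -2.0]
opening: 0.604
```

Request:
send_rows:
  moves:
    - [[0.1,-0.026,0,0,0,0],[0.22,-0.056,0,0,0,0],[0.34,-0.087,0,0,0,0],[0.46,-0.117,0,0,0,0],[0.58,-0.148,0,0,0,0],[0.7,-0.179,0,0,0,0],[0.82,-0.209,0,0,0,0],[0.92,-0.235,0,0,0,0],[0.977,-0.249,0,0,0,0],[0.977,-0.249,0,0,0,0],[0.977,-0.249,0,0,0,0]]

```text
t: 17.4
eef_pos: [594.3, 287.2, 228.2]
tcp_rot: [-3.14, 0.002, 1.321]
ft_force: [-0.3, -0.5, -2.1]
opening: 0.604
```

```bash
python3 to.py 595.5 286.3 65
```

```text
t 17.40 [594.3 287.2 228.2] [-3.140e+00  2.000e-03  1.321e+00] F [-0.3 -0.5 -2.1] open 0.604 q6 -0.97
frac [-0.001  0.006  0.544] rows 3.9140618142102883
```

Request:
send_rows:
  moves:
    - [[0,0.004,0.1,0,0,0],[0,0.004,0.2,0,0,0],[0,0.004,0.3,0,0,0],[0,0.004,0.4,0,0,0],[0,0.004,0.47,0,0,0],[0,0.004,0.51,0,0,0],[0,0.004,0.53,0,0,0],[0,0.004,0.54,0,0,0],[0,0.004,0.54,0,0,0],[0,0.004,0.54,0,0,0]]

```text
t: 18.23
eef_pos: [596.6, 286.7, 69.3]
tcp_rot: [3.14, -0.001, 1.319]
ft_force: [0.8, 0.2, -2.1]
opening: 0.601
```

Contact is expected at TCP z of about 59.2, so 10 mm more, slowly.

Request:
send_rows:
  moves:
    - [[0,0,0.01,0,0,0],[0,0,0.018,0,0,0],[0,0,0.024,0,0,0],[0,0,0.028,0,0,0],[0,0,0.031,0,0,0],[0,0,0.033,0,0,0],[0,0,0.033,0,0,0]]

```text
t: 18.82
eef_pos: [596.1, 286.8, 59.2]
tcp_rot: [3.141, -0.0, 1.319]
ft_force: [-2.3, -0.6, 6.3]
opening: 0.605
```

Contact (+6 N) at the expected height. Release, rise and check.

Request:
send_rows:
  moves:
    - [[0,0,0,0,0,0],[0,0,0,0,0,0],[0,0,0,0,0,0],[0,0,0,0,0,0],[0,0,0,0,0,0],[0,0,0,0,0,0],[0,0,0,0,0,0],[0,0,0,0,0,0]]
  grip: -1

```text
t: 19.48
eef_pos: [596.0, 286.7, 58.2]
tcp_rot: [-3.142, -0.0, 1.319]
ft_force: [0.5, 0.3, -0.1]
opening: 0.997
```

Request:
send_rows:
  moves:
    - [[0,0,-0.05,0,0,0],[0,0,-0.15,0,0,0],[0,0,-0.28,0,0,0],[0,0,-0.4,0,0,0],[0,0,-0.45,0,0,0],[0,0,-0.45,0,0,0]]

```text
t: 19.98
eef_pos: [597.3, 287.2, 197.8]
tcp_rot: [3.136, -0.004, 1.319]
ft_force: [0.7, -0.5, -0.4]
opening: 0.997
```

```bash
python3 to.py 492.5 48.5 170
```

```text
t 19.98 [597.3 287.2 197.8] [ 3.136 -0.004  1.319] F [ 0.7 -0.5 -0.4] open 0.997 q6 -0.97
frac [-0.858 -0.141  0.088] rows 6.286490566826965
```

Request:
send_rows:
  moves:
    - [[-0.858,-0.141,0.088,0,0,0],[-0.858,-0.141,0.088,0,0,0],[-0.858,-0.141,0.088,0,0,0],[-0.858,-0.141,0.088,0,0,0],[-0.858,-0.141,0.088,0,0,0],[-0.858,-0.141,0.088,0,0,0],[-0.858,-0.141,0.088,0,0,0],[-0.858,-0.141,0.088,0,0,0],[-0.858,-0.141,0.088,0,0,0],[-0.858,-0.141,0.088,0,0,0],[-0.858,-0.141,0.088,0,0,0]]

```text
t: 20.9
eef_pos: [491.4, 49.0, 166.6]
tcp_rot: [3.142, -0.0, 1.32]
ft_force: [0.4, 0.6, 0.4]
opening: 1.002
```

```bash
python3 wr.py red 492.5 48.5 70 94 27 w7.png; python3 to.py 492.5 48.5 76;  python3 -c "
from h import *
c=env.read_camera('top');a=cv2.resize(c['image'][150:300,180:330],(390,390))
c=env.read_camera('side');b=cv2.resize(c['image'][120:240,220:340],(390,390));save('t7.png',np.hstack([a,b]))"
```

```text
uv [318.38068168 217.58329283] hull [285 182] [355 249] (array([494.27430928,  49.28042342]), 0.8451919850160582)
t 20.95 [491.3  49.  166.7] [ 3.142 -0.     1.321] F [-0.1 -0.3 -0.5] open 1.000 q6 -1.36
frac [-0.001  0.004  0.302] rows 2.1741482174000555
```

View pics/t7.png

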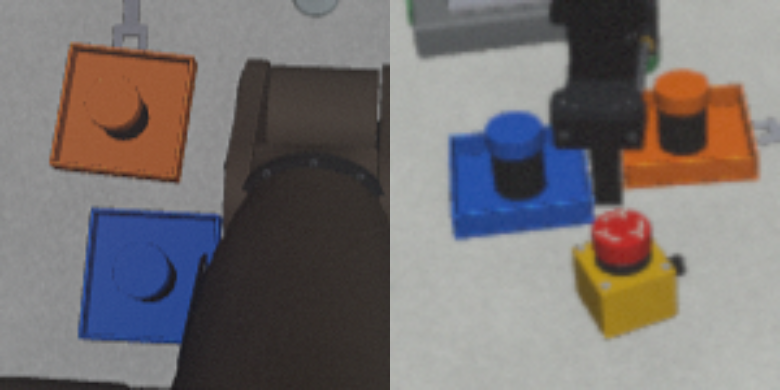

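Both jars stand upright in their trays (side half: blue (515,150), orange (683,110)), and the mushroom is still low. Descending around the head.

Request:
send_rows:
  moves:
    - [[0.0,0.006,0.1,0,0,0],[0.0,0.006,0.18,0,0,0],[0.0,0.006,0.24,0,0,0],[0.0,0.006,0.28,0,0,0],[0.0,0.006,0.3,0,0,0],[0.0,0.006,0.302,0,0,0],[0.0,0.006,0.302,0,0,0]]
  grip: -1

```text
t: 21.63
eef_pos: [492.8, 47.8, 76.4]
tcp_rot: [-3.142, -0.0, 1.319]
ft_force: [0.2, 0.0, -0.0]
opening: 0.996
```

Request:
send_rows:
  moves:
    - [[0,0,0,0,0,0],[0,0,0,0,0,0],[0,0,0,0,0,0],[0,0,0,0,0,0],[0,0,0,0,0,0],[0,0,0,0,0,0],[0,0,0,0,0,0],[0,0,0,0,0,0],[0,0,0,0,0,0],[0,0,0,0,0,0],[0,0,0,0,0,0]]
  grip: 1

```text
t: 22.55
eef_pos: [493.3, 48.4, 76.7]
tcp_rot: [3.14, -0.002, 1.319]
ft_force: [2.0, 10.5, 5.3]
opening: 0.561
```

Request:
send_rows:
  moves:
    - [[0,0,-0.0025,0,0,0.06],[0,0,-0.005,0,0,0.12],[0,0,-0.0075,0,0,0.18],[0,0,-0.01,0,0,0.24],[0,0,-0.0125,0,0,0.3],[0,0,-0.015,0,0,0.36],[0,0,-0.0175,0,0,0.42],[0,0,-0.02,0,0,0.48],[0,0,-0.0225,0,0,0.54],[0,0,-0.025,0,0,0.6],[0,0,-0.025,0,0,0.6]]

```text
t: 23.47
eef_pos: [492.8, 48.2, 84.3]
tcp_rot: [-3.141, -0.001, 0.37]
ft_force: [-0.5, 7.3, 7.0]
opening: 0.562
```

```bash
python3 to.py 492.5 48.5 200; python3 -c "
from h import *
print(env.state()['moment'])
c=env.read_camera('side'); print(mom(cmask(c['image'],'red',(291,192),22))[0])"
```

```text
t 23.47 [492.8  48.2  84.3] [-3.141e+00 -1.000e-03  3.700e-01] F [-0.5  7.3  7. ] open 0.562 q6 -0.41
frac [-0.    -0.002 -0.386] rows 2.7737005367901277
[1.40045013 0.29903118 0.11620223]
[291.60954817 190.86104007]
```

Turned 0.95 rad, and the head is at its up height in the side view (row 190.9). Let go and withdraw.

Request:
send_rows:
  moves:
    - [[0,0,0,0,0,0],[0,0,0,0,0,0],[0,0,0,0,0,0],[0,0,0,0,0,0],[0,0,0,0,0,0],[0,0,0,0,0,0],[0,0,0,0,0,0],[0,0,0,0,0,0],[0,0,0,0,0,0]]
  grip: -1

```text
t: 24.27
eef_pos: [492.6, 47.5, 83.7]
tcp_rot: [-3.142, 0.0, 0.377]
ft_force: [-0.8, 0.1, 1.1]
opening: 0.992
```

Request:
send_rows:
  moves:
    - [[0,0,-0.08,0,0,0],[0,0,-0.2,0,0,0],[0,0,-0.32,0,0,0],[0,0,-0.44,0,0,0],[0,0,-0.5,0,0,0],[0,0,-0.5,0,0,0],[0,0,-0.5,0,0,0],[0,0,-0.5,0,0,0],[0,0,-0.5,0,0,0]]

```text
t: 25.02
eef_pos: [492.1, 47.5, 232.4]
tcp_rot: [-3.141, 0.002, 0.376]
ft_force: [-0.3, -0.5, 0.7]
opening: 1.001
```

```bash
python3 to.py 492.5 48.5 234; python3 -c "
from h import *
c=env.read_camera('side'); im=c['image']; print(mom(cmask(im,'red',(291,192),22))[0])
b=cv2.resize(im[120:240,220:340],(400,400)); c=env.read_camera('wrist'); save('f8.png',np.hstack([b,cv2.resize(c['image'][:,120:520],(400,400))]))"
```

```text
t 25.02 [492.1  47.5 232.4] [-3.141e+00  2.000e-03  3.760e-01] F [-0.3 -0.5  0.7] open 1.001 q6 -0.41
frac [ 0.002 -0.003 -0.005] rows 0.04624941765582229
[290.70204403 190.75471698]
```

View pics/f8.png

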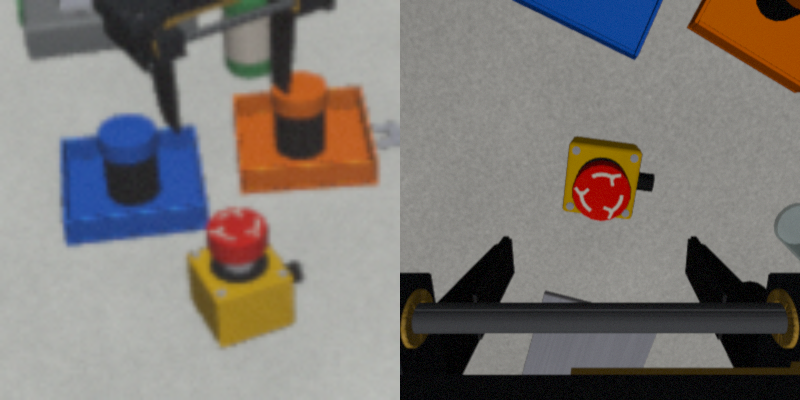

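The mushroom is up with its stem showing, at crop (237,240); both jars are upright in their trays and the gripper is clear. Handing in.

```bash
python3 -c "
from cell import env
print(env.job_done())"
```

```text
the job is handed in; nothing more can be done
None
```

I pressed the stop until it latched and moved each jar into the tray of its colour. Then I twisted the mushroom about 0.95 rad clockwise while rising with it, let go, and handed the job in at 25 s of the 72 s allowed. The hand-in gave no verdict.

- **Stop:** Before the jars were moved, the head dropped 2.2 px in the side view, which matches 8 mm. It was still down by eye in the side view when both jars were in. At the end it is back at row 190.75, against 190.70 before the press, with the stem showing.
- **Jars:** Both stand upright, each released within a few mm of its tray's centre and at about floor height. Set-down force was about 2 N for blue and 6 N for orange, far below the 60 N limit.
- **Robot:** The gripper is open and about 140 mm above the mushroom, with wrist force near zero, so it touches nothing.
- **Not confirmed:** One wrist-camera fit of the blue jar in its tray failed because it picked up the blue tray as well. I checked that jar in the top and side views instead. I took the head's turn-back from its spring and did not measure it. I did not measure the objects that were to stay put.

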